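# Index the swivel vise to the marked angle and lock it

## Task

The machine vise on the bench is to be turned to its next working angle. Undo the red lock lever, push the vise round click by click until its yellow pointer stands at the red dot on the base ring, resting in that click, then swing the lock lever fully back to lock it; the other dots are for other jobs. Before it swings, move the glue bottle or carton that stands in the vise's way, so that the vise never bumps it, leave both standing upright on the bench, and leave everything else where it is.

Things in the scene. Friction and masses are not known exactly. Their poses are not given: they have to be found in the camera images.
- vise_base: dark green swivel base bolted to the bench: round flange 184 mm across, 20 mm high with a bright graduated ring on top (one line every 15 degrees, longer every 45), bolted ears that reach 133 mm from the axis at +x and -x. Origin on the swivel axis at bench height; its x axis is the direction in which the nose of the vise points when the swivel reads 0
- swivel (a joint): angle of the vise on its base in rad, 0 when the nose points along the base's x, positive counter-clockwise seen from above, end stops at +-1.66. It clicks into a spring detent at every whole multiple of 15 degrees (0.2618 rad): it takes about 0.5 N m to push it over a crest half-way between two clicks, then it snaps by itself into the next click. Locked, it does not turn
- nose (a point): centre of the nose block of the vise (z = 60 mm), 115 mm from the swivel axis. The vise bed is 64 mm wide with upright sides from z = 36 to 64 mm (to 84 mm at the nose block, which covers 105 to 125 mm from the axis); the hex end of the screw reaches 136 mm. Its x axis points from the axis to the nose
- jaws (a point): point on the swivel axis at the top of the jaws (z = 95 mm). The jaws (72 mm wide) and the wooden block they hold (76 mm across the vise, up to z = 104 mm) stand within 58 mm of the axis; behind, the tail of the vise ends 57 mm from the axis
- pointer (a point): tip of the yellow pointer at the tail of the vise, opposite to the nose, 79 mm from the swivel axis just above the graduated ring (z = 22 mm); it lies over a dot when the vise stands at that dot's click
- red_dot: red magnet dot, 11 mm across, 4 mm high, on the graduated ring 79 mm from the axis, exactly at a click: the angle wanted. Origin under its centre (z = 21 mm). It is fixed
- blue_dot: blue magnet dot of the same size at another click, for another job; a green and a black one stand at two more. The four dots stand 45 and 75 degrees to either side of the pointer's zero place, red at any of them
- lock_lever (a joint): lock lever angle in rad: 0 = fully locked, 0.70 = fully open (end stops); opening turns it counter-clockwise seen from above. Stiff with friction (about 2 to 4 N at the knob) and stays where it is left. Closing it lets a tooth into the index ring, which bars the vise in its click; the vise turns only when the lever is open by more than about 0.5, so open it fully
- lever_knob (a point): centre of the upright red knob at the end of the lock lever, at z = 66 mm: knob 25 mm across, from z = 46 to 87 mm, 85 mm from the lever's upright pivot axis
- lever_pivot (a point): point on the upright pivot axis of the lock lever at knob height (z = 66 mm); pivot hub and lever arm near it are below z = 34 mm
- bottle_center (a point): white glue bottle with orange nozzle, upright: body 43 mm across to z = 82 mm, nozzle above it to 120 mm, about 75 g; this point is on its axis 47 mm above its foot
- carton_center (a point): centre of the white and black carton, 45 (its x) x 60 (its y) x 60 mm high, about 110 g
- glue_bottle: the same bottle; origin at the centre of its foot
- carton: the same carton; origin at the centre of its underside
- small_box_3: blue and yellow carton, 90 (x) x 55 (y) x 30 mm, bystander; origin under its centre. Beside it a toggle clamp is screwed to the bench (fixed, never moved: x 0.24 to 0.40 m, y -0.065 to -0.015 m, 79 mm high)
- marker: marker pen lying, 128 mm long (x), 17 mm thick, bystander; origin under its centre
- cutter: yellow snap-off cutter lying, 192 mm long (x), 26 wide, 20 high, bystander; origin under its centre
- screwdriver_0: red screwdriver lying, 208 mm long (x), 27 mm thick, bystander; origin under its centre
- spare_grape_0: grey ball with a flat seat, 58 mm, bystander; origin under its centre
- tape_roll: roll of masking tape lying flat, 105 mm across, 25 mm high, bystander; origin under its centre
- sanding_block: cork sanding block, 112 (x) x 64 (y) x 32 mm, bystander; origin under its centre

How it is judged:
By the outcome, as a careful person would: the job done as asked, in the order asked, and still so for the second after the job is handed in, with the robot touching nothing.
It also fails if it takes over 67 s, if anything falls off the work surface, if the arm or the gripper's body presses on something with over 40 N, if the wrist force passes 120 N, or if a joint passes its speed limit or range.

## Robot

A 6-joint arm with a two-finger parallel gripper is mounted at the origin on the work surface; the furniture and walls round the work are solid. World frame = base frame: x ahead of the robot, y to its left, z up, the work surface at z = 0. Lengths are in mm, angles in rad, forces in N, time in s.
With the tool pointing down it reaches from about 275 to 750 mm from the base axis. Payload 10.2 kg.
Tool frame: the origin (TCP) lies at the very end of the fingers, on their centre line; the grasp point (between the pads) lies 19 mm behind it; z points along the fingers, y is the line along which they close (so a half turn about z gives the same grasp; the last joint's range is limited). The gripper opens to 85 mm and grips with 20 to 120 N. Pads are 22 mm wide; open, the fingers measure 114 mm over their backs; the gripper's body (76 mm by 85 mm) begins 54 mm behind the grasp point. The pads swing forward as they close: fully open they stand 13 mm farther back than shut.
Start: joints at [1.039, 0.313, 1.498, -0, 1.331, -0.223], TCP at [159.568, 500.169, 231.294] pointing down, gripper open.
Joint ranges: [-2.94, 2.94], [-0.97, 2.17], [0.19, 2.56], [-1.23, 4.37], [0.02, 3.11], [-2.88, 2.88]. Speed limits (rad/s): [2.39, 2.39, 3.01, 3.14, 3.14, 3.14].

## Interface

Orientations are given as a unit quaternion [w, x, y, z].
In Python, from rig import ctrl, optics gives the robot as it stands. The module is installed in compiled form; this text tells all that it offers.
- The arm moves only by the shell command python3 -m handwheel 'ROWS' [FORCE]. ROWS is JSON, a list that holds one entry, the list of rows, each a list of 5 numbers: the gripper command: -1 is fully open, 1 is shut, values between are in proportion, then the shift along the world's x, y, z in units of 50 mm (1.0 is 50 mm), then the turn about the world's z in units of 8 degrees (1.0 is 8 degrees). In form: [[[gripper, tx, ty, tz, twist], ...]]. A call has 1 to 10 rows; each row shifts and turns the commanded pose from where the row before left it; what a row does not reach is not made up. A row lasts 1/10 s, in which the tool goes at most 50 mm and 8.59 degrees, less where a joint would pass 70% of its speed; a pose out of reach is approached as far as the arm can. A call is refused whole if a number of a shift passes 1 or a number of a turn 1, either way. A call with a gripper value outside its range is refused whole. The fingers move at their own pace and stop on an object; FORCE is the grip in N (left out, the last holds). Time passes only in rows, so rows that do not move let the fingers close. It gives the time, the measured TCP pose, the force, the opening and the grip force at its end, in the units of the state.
- ctrl.sense(): the state, without advancing time (a new reading comes with each control period).
- optics.capture(name): name is "side" or "top"; returns a dict with "img" (384x512x3 uint8, blue, green, red), "K" (3x3 intrinsics, pixels), "R" (3x3) and "t" (3): a world point X has camera coordinates R X + t. Camera axes: x right, y down, z forward; pixel columns grow to the right and rows downward; lengths in mm; the calibration is good to about 2 mm. A picture is of the moment at which its call begins. There is no depth.
- ctrl.finish_job(): hands the job in; it is judged then, once.
The state is a dict: "time_s": time; "joints": joint angles; "dq": joint speeds; "tau": joint torques, N m; "eef_pos": TCP position; "ee_rot": TCP orientation; "force": force on the tool from outside, world axes, zero at the start; "wrist_torque": the same for the moment, N m; "grip_width": opening from 0.0 (shut) to 1.0 (fully open); "grip_force": force on a finger pad.
Only numpy, scipy, OpenCV 4.12 (cv2) and the standard library are available. Lean on these libraries where they do the work, as an engineer would, in place of code of your own. Each camera call takes 0.05 s, during which the arm holds its last target. There are 200 camera calls.

## Working session

There is one attempt and no reset: what is moved stays moved. The work goes in short steps, Python scripts to look and compute and a shell command to move; the robot and the scene stay as the last step left them, time stands still between calls to the robot, and variables do not carry over. Pictures are saved under pics/ and viewed, at most 10 in all, crops included, and the job is handed in when it is done.

```bash
mkdir -p pics; python3 - <<'E'
from rig import ctrl, optics
import cv2,pickle
for n in("top","side"):
    d=optics.capture(n); pickle.dump(d,open(n+".pkl","wb")); cv2.imwrite(f"pics/{n}0.png",d["img"]); print(n,d["K"].round(1).tolist(),d["R"].round(3).tolist(),d["t"].round(1).tolist())
s=ctrl.sense();print(s["eef_pos"],s["ee_rot"],s["time_s"],s["force"])
E
```

```text
top [[492.8, 0.0, 251.8], [0.0, 492.8, 194.2], [0.0, 0.0, 1.0]] [[-0.006, -1.0, 0.001], [-0.976, 0.006, -0.218], [0.218, -0.002, -0.976]] [-15.3, 450.0, 1807.2]
side [[442.3, 0.0, 252.0], [0.0, 442.3, 192.3], [0.0, 0.0, 1.0]] [[0.842, -0.539, 0.003], [-0.216, -0.343, -0.914], [0.494, 0.769, -0.406]] [-393.9, 151.9, 1318.5]
[159.44105806 499.96022726 230.77479823] [-2.29472683e-04  1.53810818e-01  9.88100136e-01 -5.47953860e-04] 0.1 [-0.36481104 -0.3440775   0.57893612]
```

View pics/top0.png

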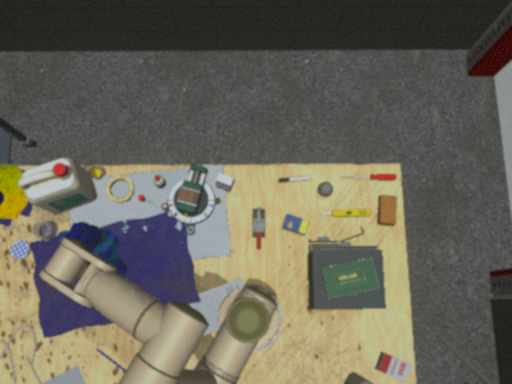

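View pics/side0.png

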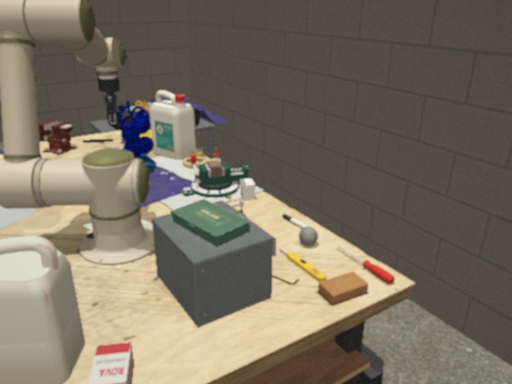

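The top view shows the vise at about (190,200), its lever knob at (142,198), the bottle at (160,181) and the carton at (225,182). In the side view the vise is at about (220,180). I'll enlarge both.

```bash
cat > h.py <<'E'
import numpy as np,pickle,cv2
from rig import ctrl,optics
def ray(d,u,v,z):
    R,t,K=map(np.array,(d["R"],d["t"],d["K"])); c=-R.T@t; r=R.T@np.linalg.inv(K)@[u,v,1]
    return (c+r*(z-c[2])/r[2]).round(1)
def proj(d,X):
    p=np.array(d["K"])@(np.array(d["R"])@np.array(X,float)+d["t"]); return p[:2]/p[2]
def crop(d,x0,y0,x1,y1,s,f):
    cv2.imwrite(f,cv2.resize(d["img"][y0:y1,x0:x1],None,fx=s,fy=s,interpolation=cv2.INTER_CUBIC))
E
python3 - <<'E'
from h import *
t=pickle.load(open("top.pkl","rb"));s=pickle.load(open("side.pkl","rb"))
crop(t,130,155,245,235,6.5,"pics/tc.png"); crop(s,170,140,280,212,7,"pics/sc.png")
E
```

```text
(no output)
```

View pics/tc.png

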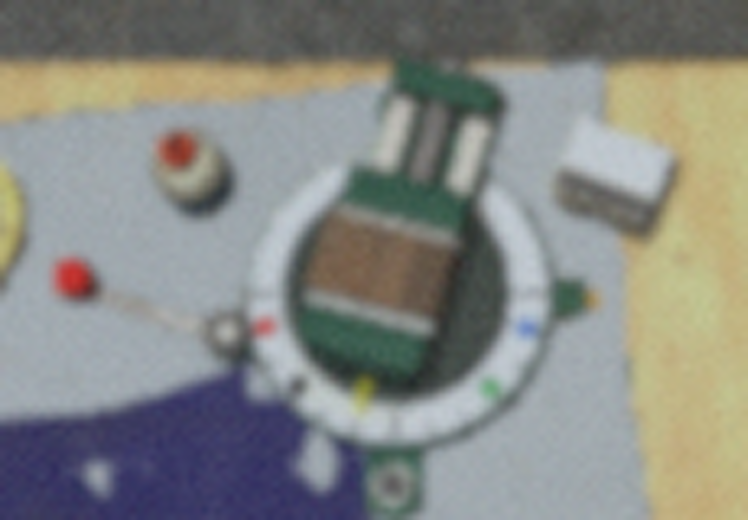

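View pics/sc.png

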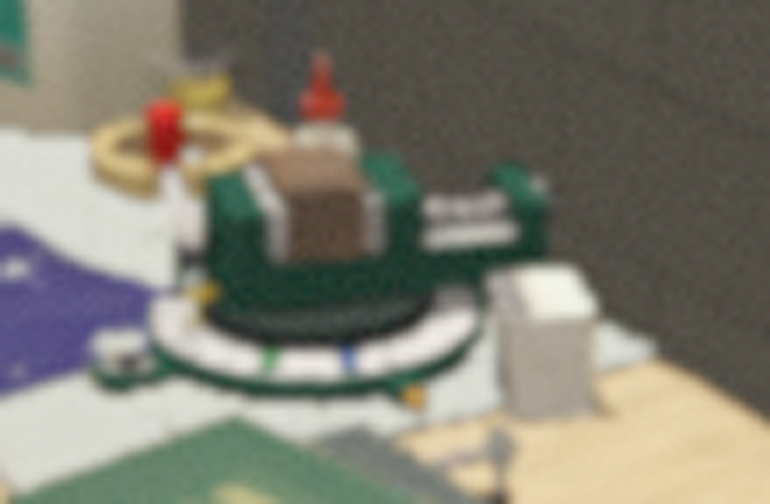

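The enlarged top view shows the red dot at crop (264,327), black (298,385), green (490,388), blue (527,328) and the pointer at (365,393). The pointer has to go clockwise to red, so the nose sweeps towards the carton at (615,175). Next I compute the coordinates.

```bash
python3 - <<'E'
from h import *
t=pickle.load(open("top.pkl","rb"));s=pickle.load(open("side.pkl","rb"))
T=lambda x,y,z:ray(t,130+(x+.5)/6.5-.5,155+(y+.5)/6.5-.5,z)
S=lambda x,y,z:ray(s,170+(x+.5)/7-.5,140+(y+.5)/7-.5,z)
D={n:T(*p,24)[:2] for n,p in dict(red=(264,327),black=(298,385),green=(490,388),blue=(527,328)).items()}
P=T(365,393,23)[:2]
A=np.array([[2*p[0],2*p[1],1] for p in D.values()]);b=[p@p for p in D.values()]
c=np.linalg.lstsq(A,np.array(b),rcond=None)[0];print("axis",c[:2],"r",np.sqrt(c[2]+c[:2]@c[:2]))
# ring ellipse
im=t["img"]; 
for n,p in list(D.items())+[("ptr",P)]: print(n,p,np.linalg.norm(p-c[:2]),np.degrees(np.arctan2(*(p-c[:2])[::-1])))
print("ring L/R/bot",T(249,290,20),T(551,290,20),T(395,446,20))
print("ears",T(592,299,20),T(393,486,20))
print("knob top",T(72,275,87),"side knob top",S(163,103,87))
print("pivot",T(228,332,30))
print("bottle noz",T(176,147,115),"side tip",S(321,57,120))
print("carton top corners",[T(*p,60)[:2] for p in((585,120),(675,165),(655,208),(560,172))])
print("carton side top",[S(*p,60)[:2] for p in((487,275),(560,265),(597,298),(508,312))],"bottom",[S(*p,0)[:2] for p in((512,405),(597,412))])
print("nose top corners",[T(*p,84)[:2] for p in((395,62),(500,90),(498,112),(395,90))])
E
```

```text
axis [437.26913795 215.13400131] r 80.11924462043199
red [415.7 292.6] 80.4127394404302 105.55898998725829
black [381.1 271.7] 79.71627352999103 134.79830289065274
green [378.7 159.9] 80.50552044176125 -136.67864065047516
blue [414.2 138.7] 79.83947446453674 -106.79474603765277
ptr [376.3 232.7] 63.44919300018371 163.92762332423416
ring L/R/bot [438.7 302.7  20. ] [437.7 125.3  20. ] [345.5 215.   20. ]
ears [432.2 101.1  20. ] [322.  215.6  20. ]
knob top [433.7 391.8  87. ] side knob top [431.5 389.3  87. ]
pivot [411.6 312.5  30. ]
bottle noz [501.  330.1 115. ] side tip [502.6 326.6 120. ]
carton top corners [array([530.2, 103.5]), array([502.9,  51.1]), array([477.3,  62.6]), array([499.1, 117.8])]
carton side top [array([488.1, 120. ]), array([528.1, 111.4]), array([520. ,  62.8]), array([471.4,  71.4])] bottom [array([481.7,  84.9]), array([514.6,  53.8])]
nose top corners [array([559. , 211.8]), array([541.9, 151. ]), array([528.8, 152. ]), array([542.2, 211.4])]
```

Axis is about (437,215) and the dots lie 80 mm from it, which fits the given 79. Base yaw is about -0.6°. The swivel is at -15° and red is at -75°, so that's four clicks clockwise. The carton at about (502,87) is in the way. The knob, at about (433,390), is to be pushed towards -x to open. I start with the lever.

```bash
python3 -m handwheel '[[[1,0,-0.73,0,0],[1,0,-0.73,0,0],[1,0,-0.73,0,0],[1,0.9,0,0,0],[1,0.9,0,0,0],[1,0.9,0,0,0],[1,0.9,0,0,0],[1,0.9,0,0,0],[1,0.9,0,0,0],[1,0.9,0,0,0]]]'; python3 -m handwheel '[[[1,0,0,-0.8,0],[1,0,0,-0.8,0],[1,0,0,-0.8,0],[1,0,0,-0.8,0],[1,0,0,0,0],[1,0,0,0,0]]]'
python3 - <<'E'
from h import *
d=optics.capture("top");crop(d,130,155,245,235,6.5,"pics/t1.png")
E
```

```text
time_s: 1.1
eef_pos: [476.3, 390.3, 230.9]
ee_rot: [-0.0, 0.154, 0.988, -0.0]
force: [-0.2, 0.3, 0.4]
grip_width: 0.003
grip_force: 0.0
time_s: 1.7
eef_pos: [474.8, 390.8, 72.1]
ee_rot: [0.0, 0.154, 0.988, 0.0]
force: [0.6, 0.8, 1.0]
grip_width: 0.002
grip_force: 0.0
```

View pics/t1.png

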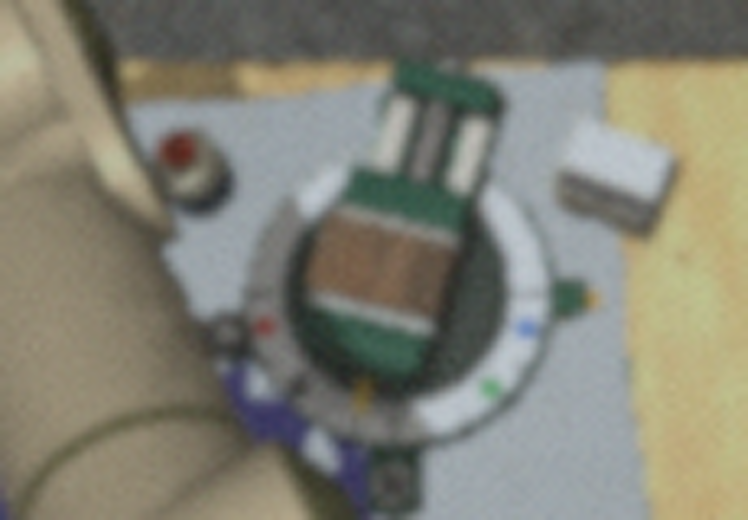

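The bottle at (190,165) is clear of the arm, but the arm hides the lever. I'll lower and push, watching the force.

```bash
python3 -m handwheel '[[[1,0,0,-0.34,0],[1,-0.2,0,0,0],[1,-0.3,0,0,0],[1,-0.2,0,0,0],[1,-0.2,0,0,0],[1,-0.2,0,0,0],[1,0,0,0,0]]]';  python3 -m handwheel '[[[1,-0.1,0,0,0],[1,-0.1,0,0,0],[1,-0.1,0,0,0],[1,0,0,0,0]]]'
```

```text
time_s: 2.45
eef_pos: [418.4, 390.7, 54.8]
ee_rot: [-0.0, 0.153, 0.988, -0.0]
force: [0.1, 0.1, 1.0]
grip_width: -0.001
grip_force: 0.0
time_s: 2.85
eef_pos: [404.3, 389.8, 54.1]
ee_rot: [-0.0, 0.154, 0.988, -0.001]
force: [2.7, -3.6, 0.6]
grip_width: -0.001
grip_force: 1.8
```

```bash
python3 -m handwheel '[[[1,-0.1,0,0,0],[1,-0.1,0,0,0],[1,0,0,0,0]]]';  python3 -m handwheel '[[[1,-0.1,0,0,0],[1,0,0,0,0]]]'; python3 - <<'E'
from h import *
d=optics.capture("side");crop(d,170,130,270,205,8,"pics/s2.png")
E
```

```text
time_s: 3.15
eef_pos: [400.1, 389.3, 54.6]
ee_rot: [0.006, 0.154, 0.988, 0.001]
force: [31.1, -9.5, -13.0]
grip_width: 0.003
grip_force: 16.3
time_s: 3.35
eef_pos: [399.6, 389.3, 54.9]
ee_rot: [0.01, 0.154, 0.988, 0.003]
force: [52.5, -11.7, -23.7]
grip_width: -0.002
grip_force: 26.9
```

View pics/s2.png

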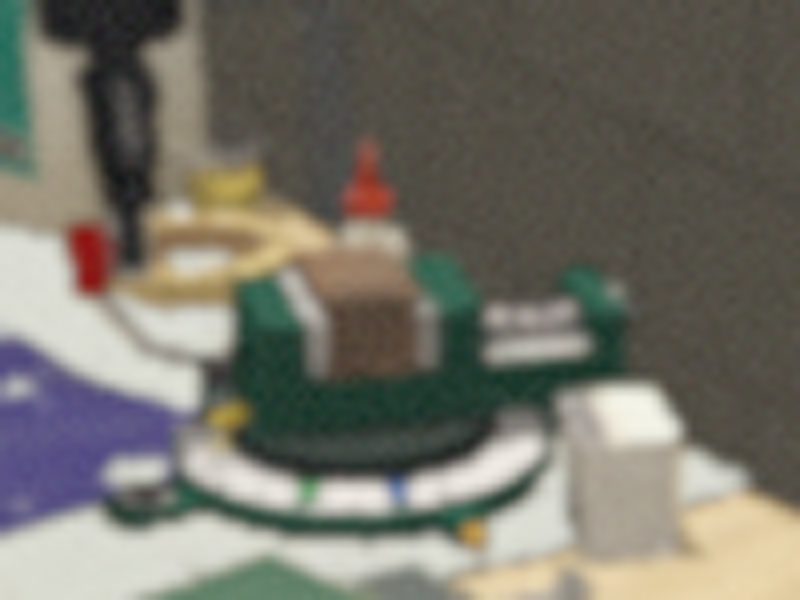

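The lever is hard against its stop: the knob at (90,258) has swung left, and the 52 N at x≈399 fits the geometry. Next I back off, rise and go to the carton with -12 units of twist.

```bash
python3 -m handwheel '[[[1,0.4,0,0,0],[1,0.4,0,0,0],[1,0,0,1,0],[1,0,0,1,0],[-1,0,0,1,-1],[-1,0,-0.5,0,-1],[-1,0,-0.8,0,-1],[-1,0,-0.8,0,-1],[-1,0,-0.8,0,-1],[-1,0,-0.8,0,-1]]]'; python3 -m handwheel '[[[-1,0.4,-0.8,0,-1],[-1,0.4,-0.8,0,-1],[-1,0.4,-0.8,0,-1],[-1,0.4,0,0,-1],[-1,0,0,0,-1],[-1,0,0,0,-1],[-1,0,0,0,0],[-1,0,0,0,0]]]'
python3 - <<'E'
from h import *
d=optics.capture("top");t=pickle.load(open("top.pkl","rb"))
b=t["img"].copy()
# carton outline from first image: bright or side, vs mat: local mask of the top face
c=t["img"][165:200,205:245].astype(int); m=(c.min(2)>185).astype(np.uint8)
n,l,st,ce=cv2.connectedComponentsWithStats(m)
i=1+np.argmax(st[1:,4]);cn=cv2.findContours((l==i).astype(np.uint8),0,1)[0][0]
bx=cv2.boxPoints(cv2.minAreaRect(cn))+[205,165];W=np.array([ray(t,*p,60)[:2] for p in bx]);print(st[i],W.tolist(),W.mean(0),np.linalg.norm(np.diff(W,axis=0),axis=1),np.degrees(np.arctan2(*np.diff(W,axis=0).T[::-1])))
print(ctrl.sense()["joints"])
E
```

```text
time_s: 4.4
eef_pos: [428.4, 204.3, 203.7]
ee_rot: [-0.001, 0.545, 0.839, -0.001]
force: [0.1, -0.5, 0.2]
grip_width: 0.99
grip_force: 0.0
time_s: 5.2
eef_pos: [509.1, 85.9, 203.9]
ee_rot: [-0.001, 0.836, 0.548, -0.001]
force: [0.1, 0.3, 0.3]
grip_width: 0.998
grip_force: 0.0
[13  9 14 10 82] [[508.3, 112.1], [531.0, 102.5], [510.2, 57.5], [487.5, 67.2]] [509.25   84.825] [24.64650077 49.57459027 24.68562335] [ -22.92386592 -114.80742897  156.86236242]
[-6.01639828e-02  3.17311039e-01  1.56494842e+00  1.96638766e-04
  1.26033366e+00  3.49719592e-01]
```

The tool's closing line is at -23.5° and matches the carton. I go down and grip.

```bash
python3 -m handwheel '[[[-1,-0.16,0,-0.7,0],[-1,0,0,-0.7,0],[-1,0,0,-0.7,0],[-1,0,0,-0.7,0],[-1,0,0,-0.7,0],[-1,0,0,0,0],[0,0,0,0,0]]]' 30;  python3 -m handwheel '[[[1,0,0,0,0],[1,0,0,0,0],[1,0,0,0,0],[1,0,0,0,0],[1,0,0,0,0]]]'
```

```text
time_s: 5.95
eef_pos: [501.8, 85.7, 30.0]
ee_rot: [-0.0, 0.837, 0.547, -0.0]
force: [0.8, -0.2, 0.5]
grip_width: 0.86
grip_force: 0.0
time_s: 6.45
eef_pos: [502.6, 85.6, 31.2]
ee_rot: [0.001, 0.837, 0.547, 0.001]
force: [-2.0, -0.6, 6.9]
grip_width: 0.526
grip_force: 30.4
```

Gripped at 44.7 mm. Lift, carry 70 mm towards -y, set down.

```bash
python3 -m handwheel '[[[1,0,0,0.3,0],[1,0,0,0.3,0],[1,0,-0.4,0,0],[1,0,-0.5,0,0],[1,0,-0.5,0,0],[1,0,0,-0.3,0],[1,0,0,-0.2,0],[1,0,0,-0.09,0],[1,0,0,0,0],[1,0,0,0,0]]]'; python3 -m handwheel '[[[0,0,0,0,0],[-1,0,0,0,0],[-1,0,0,0,0],[-1,0,0,0,0],[-1,0,0,0.5,0],[-1,0,0,1,0],[1,0,0,1,0],[1,0,0,1,0],[1,0,0,0,0]]]'
python3 - <<'E'
from h import *
d=optics.capture("side");crop(d,170,130,290,220,6.5,"pics/s3.png")
E
```

```text
time_s: 7.45
eef_pos: [501.7, 16.1, 30.4]
ee_rot: [0.0, 0.837, 0.547, 0.0]
force: [-1.9, -0.0, 3.9]
grip_width: 0.52
grip_force: 31.2
time_s: 8.35
eef_pos: [504.0, 15.3, 211.1]
ee_rot: [0.004, 0.837, 0.547, 0.004]
force: [0.6, -0.2, -0.5]
grip_width: 0.514
grip_force: 0.0
```

View pics/s3.png

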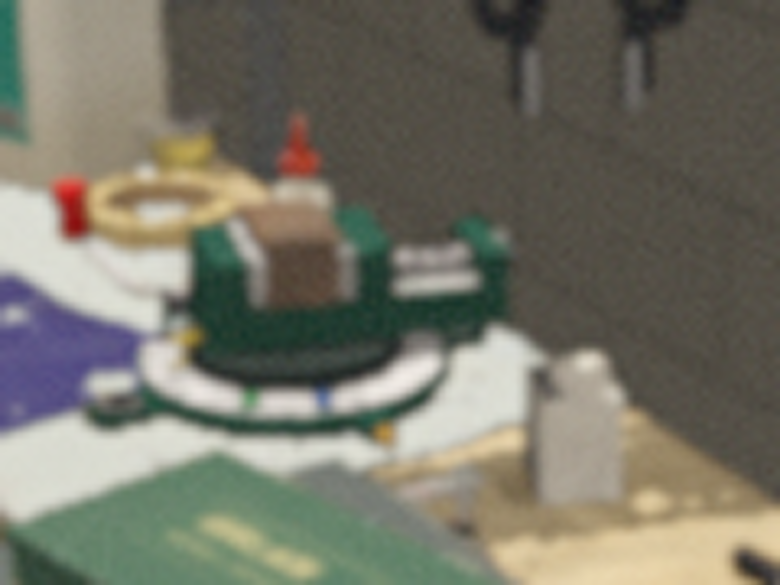

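The carton stands upright at (578,430), clear of the sweep. Now to the push start on the +y side of the nose, at about (563,248).

```bash
python3 -m handwheel '[[[1,0.2,0.95,0,1],[1,0.2,0.95,0,0],[1,0.2,0.95,0,0],[1,0.2,0.95,0,0],[1,0.2,0.87,0,0],[1,0.18,0,0,0],[1,0,0,-0.8,0],[1,0,0,-0.8,0],[1,0,0,-0.8,0],[1,0,0,-0.8,0]]]'; python3 -m handwheel '[[[1,0,0,0,0],[1,-0.06,-0.2,0,0],[1,-0.06,-0.22,0,0],[1,-0.02,-0.2,0,-0.5],[1,0,-0.2,0,-0.5],[1,0,-0.2,0,-0.8],[1,-0.04,-0.2,0,-0.4],[1,-0.07,-0.2,0,-0.4],[1,0,0,0,0]]]'
```

```text
time_s: 9.4
eef_pos: [559.8, 248.3, 41.9]
ee_rot: [-0.0, 0.797, 0.604, -0.001]
force: [-0.1, 0.0, -0.2]
grip_width: -0.001
grip_force: 0.0
time_s: 10.3
eef_pos: [548.6, 176.8, 46.9]
ee_rot: [0.001, 0.893, 0.449, 0.001]
force: [-0.2, -0.2, 0.0]
grip_width: -0.003
grip_force: 0.0
```

```bash
python3 -m handwheel '[[[1,-0.1,-0.2,0,-0.5],[1,-0.12,-0.2,0,-0.5],[1,-0.12,-0.2,0,-0.5],[1,-0.12,-0.15,0,-0.5],[1,0,0,0,0]]]'; python3 - <<'E'
from h import *
d=optics.capture("side");crop(d,170,130,290,220,6.5,"pics/s4.png")
E
```

```text
time_s: 10.8
eef_pos: [527.1, 141.3, 46.7]
ee_rot: [-0.0, 0.947, 0.32, 0.004]
force: [8.4, 10.0, -4.4]
grip_width: 0.002
grip_force: 5.7
```

View pics/s4.png

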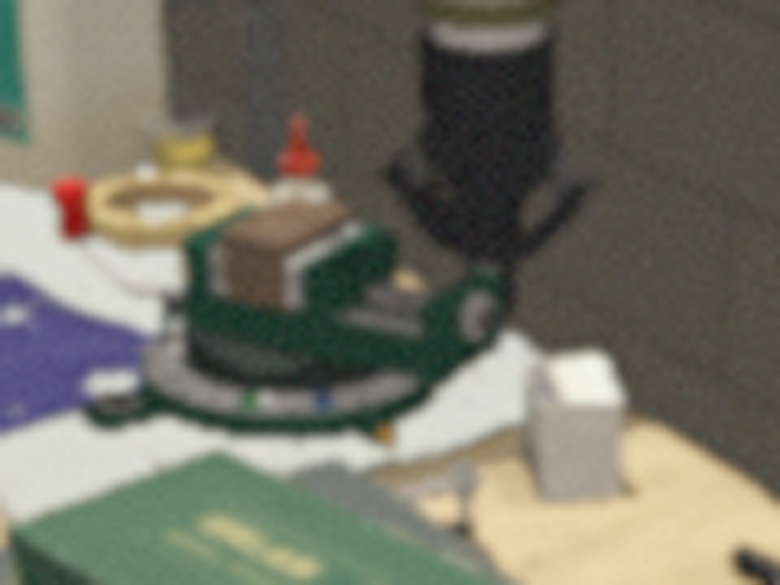

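The vise has turned to roughly -60° without trouble, and the nose at (470,310) is clear of the carton. I continue gently over the last crest.

```bash
python3 -m handwheel '[[[1,-0.06,-0.1,0,-0.3],[1,0,0,0,0]]]'; python3 -m handwheel '[[[1,-0.07,-0.1,0,-0.3],[1,0,0,0,0]]]'; python3 -m handwheel '[[[1,-0.06,-0.07,0,-0.2],[1,0,0,0,0]]]';python3 - <<'E'
from h import *
d=optics.capture("side");pickle.dump(d,open("s5.pkl","wb"));crop(d,170,130,290,220,6.5,"pics/s5.png")
E
```

```text
time_s: 11.05
eef_pos: [522.6, 135.4, 46.2]
ee_rot: [0.0, 0.953, 0.302, 0.001]
force: [0.0, 0.7, 0.0]
grip_width: 0.002
grip_force: 0.0
time_s: 11.25
eef_pos: [518.8, 130.2, 45.7]
ee_rot: [0.0, 0.959, 0.282, 0.001]
force: [0.8, 0.1, -0.3]
grip_width: 0.002
grip_force: 0.0
time_s: 11.45
eef_pos: [515.4, 126.8, 45.1]
ee_rot: [0.0, 0.963, 0.268, -0.0]
force: [-0.0, -0.1, 0.9]
grip_width: 0.002
grip_force: 0.0
```

View pics/s5.png

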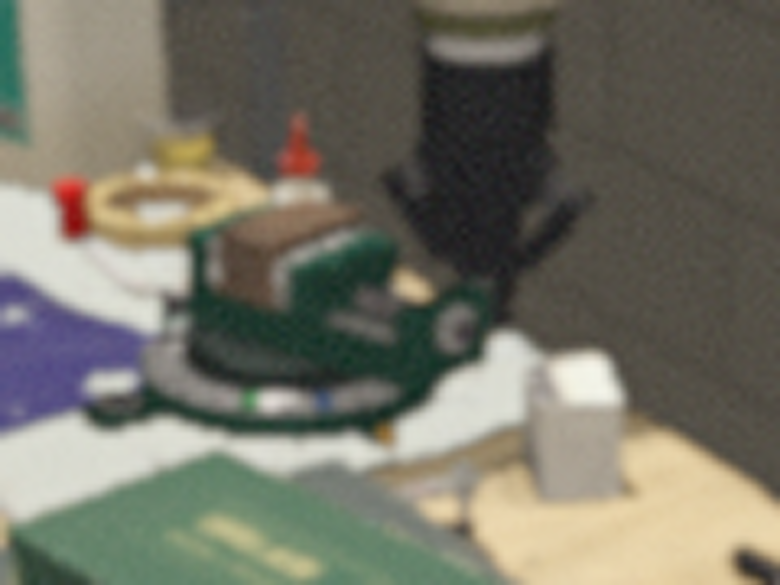

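The hex end has moved on to (457,328). I turn that into an angle, using the nose end at about z = 60.

```bash
python3 - <<'E'
from h import *
d=pickle.load(open("s5.pkl","rb"))
for n,p in(("s4",(480,312)),("s5",(457,328))):
  for z in(55,62):
    q=ray(d,170+(p[0]+.5)/6.5-.5,130+(p[1]+.5)/6.5-.5,z)[:2]-[437.3,215.1]; print(n,z,q,np.linalg.norm(q),np.degrees(np.arctan2(*q[::-1]))+.6)
for a in(-45,-60,-75):
  b=np.radians(a-.6); u=proj(d,[437.3+134*np.cos(b),215.1+134*np.sin(b),58]); print(a,((u-[170,130]+.5)*6.5))
E
```

```text
s4 55 [ 77.2 -82.3] 112.8411715642832 -46.23140408990377
s4 62 [ 68.2 -97. ] 118.5758828767469 -54.289224037729454
s5 55 [ 53.5 -95.9] 109.81375141574938 -60.24404136395368
s5 62 [  44.7 -110.5] 119.1987416040958 -67.37544247728368
-45 [517.36603912 309.33854611]
-60 [495.26980327 331.04636564]
-75 [457.94231215 350.52815944]
```

With the radius pinned near 130 mm, s4 gives about -60° and s5 about -75°. The force also fell to zero, as after a snap. I retract and check pointer against red dot in the top view.

```bash
python3 -m handwheel '[[[1,0.3,0.1,0,0],[1,0.2,0.05,0,0],[1,0,0,0.9,0],[1,0,0,0.9,0],[1,0,0,0.9,0],[1,0,-0.9,0,0],[1,0,-0.9,0,0],[1,0,0,0,0]]]'; python3 - <<'E'
from h import *
d=optics.capture("top");pickle.dump(d,open("t6.pkl","wb"));crop(d,130,155,245,235,6.5,"pics/t6.png")
h=cv2.cvtColor(d["img"],cv2.COLOR_BGR2HSV)
for n,lo,hi in(("yel",(20,110,90),(35,255,255)),("red",(0,120,90),(8,255,255)),("red2",(172,120,90),(180,255,255))):
  m=cv2.inRange(h[155:235,130:245],lo,hi)
  k,l,s,c=cv2.connectedComponentsWithStats(m)
  for i in range(1,k):
    w=ray(d,*(c[i]+[130,155]),23)[:2];q=w-[437.3,215.1]
    if s[i,4]>1 and np.linalg.norm(q)<135: print(n,s[i,4],w,np.linalg.norm(q),np.degrees(np.arctan2(*q[::-1])))
E
```

```text
time_s: 12.3
eef_pos: [540.6, 40.6, 180.0]
ee_rot: [0.001, 0.964, 0.266, -0.0]
force: [-0.4, 0.3, -1.1]
grip_width: -0.0
grip_force: 0.0
yel 3 [417.9 278.3] 66.11051353604813 107.06449780512243
```

View pics/t6.png

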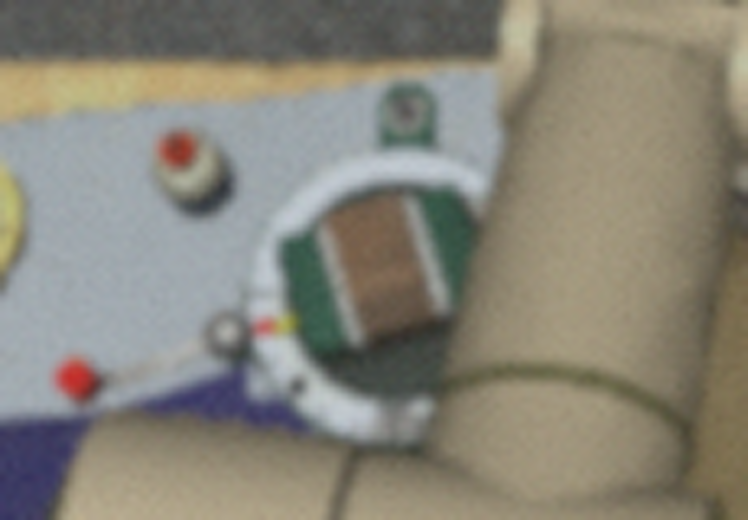

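The pointer at (287,325) sits on the red dot at (265,327), bottle and carton are untouched, and the knob is at (76,378). Now I go behind the knob, on its -x side, to close the lever.

```bash
python3 -m handwheel '[[[1,-0.6,0.8,0,0.8],[1,-0.6,0.8,0,0.8],[1,-0.6,0.8,0,0.8],[1,-0.6,0.8,0,0.8],[1,-0.6,0.8,0,0.8],[1,-0.6,0.8,0,0.8],[1,-0.5,0.8,0,0.8],[1,-0.1,0.7,0,0.8],[1,0,0.7,0,0.8],[1,0,0,0,0.2]]]'
```

```text
time_s: 13.35
eef_pos: [329.1, 398.1, 179.5]
ee_rot: [-0.0, 0.702, 0.712, 0.0]
force: [-0.1, -1.0, -0.2]
grip_width: 0.003
grip_force: 0.0
```

```bash
python3 -m handwheel '[[[1,0,-0.1,-0.8,0],[1,0,0,-0.8,0],[1,0,0,-0.8,0],[1,0.1,0,-0.1,0],[1,0.2,0,0,0],[1,0.2,0,0,0],[1,0.2,0,0,0],[1,0.2,0,0,0],[1,0.2,0,0,0],[1,0,0,0,0]]]'; python3 -m handwheel '[[[1,0.15,0,0,0],[1,0.1,0,0,0],[1,0,0,0,0]]]'; python3 -m handwheel '[[[1,0.1,0,0,0],[1,0,0,0,0]]]'
```

```text
time_s: 14.35
eef_pos: [387.5, 389.8, 55.6]
ee_rot: [0.0, 0.706, 0.709, 0.001]
force: [0.3, 0.0, -0.2]
grip_width: -0.004
grip_force: 0.0
time_s: 14.65
eef_pos: [398.9, 389.6, 54.9]
ee_rot: [0.0, 0.705, 0.709, 0.0]
force: [-0.8, -0.6, -0.1]
grip_width: 0.001
grip_force: 0.0
time_s: 14.85
eef_pos: [403.5, 389.6, 54.8]
ee_rot: [0.0, 0.705, 0.709, 0.0]
force: [-0.4, -1.4, 0.5]
grip_width: -0.001
grip_force: 0.3
```

```bash
python3 -m handwheel '[[[1,0.08,0,0,0],[1,0,0,0,0]]]'; python3 -m handwheel '[[[1,0.08,0,0,0],[1,0,0,0,0]]]'; python3 -m handwheel '[[[1,0.08,0,0,0],[1,0,0,0,0]]]'
```

```text
time_s: 15.05
eef_pos: [407.4, 389.5, 54.7]
ee_rot: [0.0, 0.705, 0.709, -0.0]
force: [-1.4, -1.0, -0.5]
grip_width: -0.002
grip_force: 0.6
time_s: 15.25
eef_pos: [410.3, 389.4, 54.6]
ee_rot: [-0.001, 0.705, 0.709, -0.001]
force: [-6.2, -2.2, 4.3]
grip_width: 0.005
grip_force: 3.6
time_s: 15.45
eef_pos: [411.1, 389.3, 54.4]
ee_rot: [-0.003, 0.705, 0.709, -0.005]
force: [-23.3, -4.0, 12.0]
grip_width: -0.004
grip_force: 11.8
```

The end stop shows at x≈411. One more small press to seat it, then back off, rise and verify.

```bash
python3 -m handwheel '[[[1,0.08,0,0,0],[1,0,0,0,0]]]'; python3 -m handwheel '[[[1,-0.4,0,0,0],[1,-0.4,0,0,0],[1,0,0,0.9,0],[1,0,0,0.9,0],[1,0,0,0.9,0],[1,-0.8,0.2,0,0],[1,-0.8,0.2,0,0],[1,-0.8,0.2,0,0],[1,0,0,0,0]]]'
python3 - <<'E'
from h import *
d=optics.capture("top");t0=pickle.load(open("top.pkl","rb"))
def comps(d,lo,hi,z):
  h=cv2.cvtColor(d["img"],cv2.COLOR_BGR2HSV)[155:235,130:245]
  k,l,s,c=cv2.connectedComponentsWithStats(cv2.inRange(h,lo,hi))
  return [(int(s[i,4]),ray(d,*(c[i]+[130,155]),z)[:2].tolist()) for i in range(1,k) if s[i,4]>2]
for n,x in(("start",t0),("end",d)):
  print(n,"red@87",comps(x,(0,120,120),(8,255,255),87),"yel",comps(x,(20,110,90),(35,255,255),23))
s=optics.capture("side");s0=pickle.load(open("s5.pkl","rb"))
a=cv2.absdiff(s["img"],s0["img"]).max(2);print("carton/bottle diff",a[180:210,250:268].mean(),a[145:160,212:220].mean())
E
```

```text
time_s: 15.65
eef_pos: [411.6, 389.3, 54.2]
ee_rot: [-0.004, 0.705, 0.709, -0.008]
force: [-40.0, -4.4, 21.9]
grip_width: 0.001
grip_force: 20.5
time_s: 16.55
eef_pos: [255.8, 420.7, 190.3]
ee_rot: [-0.0, 0.704, 0.71, 0.0]
force: [0.4, -0.1, 0.7]
grip_width: -0.001
grip_force: 0.0
start red@87 [(16, [506.4, 334.4]), (17, [431.9, 390.7])] yel [(6, [380.3, 233.7])]
end red@87 [(16, [506.4, 334.4]), (20, [432.3, 391.4])] yel []
carton/bottle diff 4.92962962962963 3.5833333333333335
```

```bash
python3 - <<'E'
from h import *
s=optics.capture("side");s0=pickle.load(open("s5.pkl","rb"))
g=[cv2.cvtColor(x["img"][160:190,198:240],cv2.COLOR_BGR2GRAY).astype(np.float32) for x in(s0,s)]
print("vise shift px",cv2.phaseCorrelate(*g),"mean diff",np.abs(g[0]-g[1]).mean())
d=optics.capture("top");h=cv2.cvtColor(d["img"],cv2.COLOR_BGR2HSV);print(h[203:208,168:178].tolist()[2])
E
```

```text
vise shift px ((0.23715069778741338, 0.14634828445262826), 0.7497548795629431) mean diff 15.35
[[3, 44, 122], [179, 81, 157], [1, 108, 179], [4, 108, 177], [16, 76, 172], [29, 51, 159], [37, 40, 135], [57, 28, 99], [76, 79, 84], [82, 98, 86]]
```

```bash
python3 -c "
from rig import ctrl
print(ctrl.finish_job())"
```

```text
the job is handed in; nothing more can be done
None
```

The vise is turned four clicks clockwise to the red dot (-75°) and locked, with the lever back at its starting position. Only the carton was moved, about 70 mm clear and still upright, and the job was handed in at about 17 s.

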